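Slide a standing sealant cartridge home into its rack

TASK

Push the sealant cartridge that stands out on the bench across to the low wooden rack and into its one empty bay (the one with the small card on its floor), until it rests against the back board. Keep it standing on its foot all the way: push gently and low down with the fingers, never lift, squeeze or tip it, and leave the two spray cans already in the rack, the orange glue bottle and the screw jar where they stand. Finish with the hand clear of it.

Things in the scene. Friction and masses are not known exactly. Their poses are not given: they have to be found in the camera images.
- cartridge: The cartridge to push: red, round, 49 mm diameter up to 215 mm, thin white nozzle up to 300 mm, 0.3 to 0.5 kg, standing 190 to 210 mm in front of the rack. Origin: centre of its foot, z up; yaw means nothing. Contact above 25 mm may tip it; it falls beyond 0.2 rad. A vertical hand would strike its upper part, so lean the tool 20 to 35 degrees so that the fingertips lead.
- spray_can_1: spray can (grey), 54 mm diameter, 202 mm tall, standing in a bay of the rack, 1 mm off the back board; origin at the centre of its foot; leave alone
- spray_can_2: spray can (blue with a white cap), 54 mm diameter, 202 mm tall, standing in a bay of the rack, 1 mm off the back board; origin at the centre of its foot; leave alone
- rack: Wooden rack fixed to the bench, 256 mm long (x), 60 deep (y), no floor, open to the robot's right. Origin: centre of its underside; +y from open front to back board. Back board 90 mm tall, inner face at y = +15 mm. Four dividers 16 mm thick, 45 tall, run from it to y = -30 mm with round noses; three bays 64 mm wide at x = -80, 0, +80 mm. A seated cartridge stands 4 mm proud of the dividers.
- seat (a point): The place to fill: point on the bench in the empty bay where the centre of the cartridge's foot is when it touches the back board (25 mm from its inner face, on the bay's middle line); axes as the rack's, +y into the bay. A flat card, 40 x 50 mm, lies there, too thin to matter.
- glue_bottle: orange glue bottle, 62 mm diameter, 225 mm tall, standing at the right near the robot; origin at the centre of its foot; leave alone
- jar: screw jar with a lid, 62 mm diameter, 80 mm tall, standing at the right near the robot; origin at the centre of its foot; leave alone

How it is judged (in metres and radians):
At the end, for the whole second after the job is handed in: The cartridge stands upright (within 0.04 rad) and at rest on the bench in the empty bay, within 8 mm of touching the back board and within 14 mm of the seat point; the two spray cans are within 15 mm of where they stood (y of cartridge in the frame of seat above -0.008 m and horizontal distance between cartridge and seat below 0.014 m and angle between cartridge's own z axis and vertical below 0.04 rad and height (world z) of cartridge below 0.003 m and linear speed of cartridge below 0.02 m/s and distance of each of spray_can_1, spray_can_2 from where it was at the start of the episode below 0.015 m).
It fails at once if the cartridge is lifted (foot more than 8 mm up) (height (world z) of cartridge above 0.008 m).
It fails at once if the cartridge is tipped (more than 0.2 rad) (angle between cartridge's own z axis and vertical above 0.2 rad).
It fails at once if the cartridge is squeezed or pressed hard (over 20 N) (contact force between the fingers and cartridge above 20 N).
It fails at once if a spray can is shifted more than 15 mm or tipped (distance of any of spray_can_1, spray_can_2 from where it was at the start of the episode above 0.015 m or angle between any of spray_can_1, spray_can_2's own z axis and vertical above 0.2 rad).
It fails at once if the glue bottle or the jar is shifted more than 20 mm (distance of any of glue_bottle, jar from where it was at the start of the episode above 0.02 m).
It also fails if it takes over 53 s, if anything falls off the work surface, if the arm or the gripper's body presses on something with over 40 N, if the wrist force passes 120 N, or if a joint passes its speed limit or range.

ROBOT

A 6-joint arm with a two-finger parallel gripper is mounted at the origin on the work surface; the furniture and walls round the work are solid. World frame = base frame: x ahead of the robot, y to its left, z up, the work surface at z = 0. Lengths are in mm, angles in degrees, forces in N, time in s.
With the tool pointing down it reaches from about 350 to 850 mm from the base axis. Payload 8.1 kg.
Tool frame: the origin (TCP) lies midway between the tips of the shut fingers; the grasp point (between the pads) lies 19 mm behind it; z points along the fingers, y is the line along which they close (so a half turn about z gives the same grasp; the last joint's range is limited). The gripper opens to 85 mm and grips with 20 to 120 N. Pads are 22 mm wide; open, the fingers measure 114 mm over their backs; the gripper's body (76 mm by 85 mm) begins 54 mm behind the grasp point. The pads swing forward as they close: fully open they stand 13 mm farther back than shut.
Start: joints at [-81.727, 7.471, 85.268, -0, 87.261, -4.893], TCP at [136.69, -584.227, 231.292] pointing down, gripper open.
Joint ranges: [-169.43, 169.43], [-51.17, 129.36], [1.28, 143.12], [-76.62, 256.62], [0, 156.53], [-152.29, 152.29]. Speed limits (degrees/s): [136.94, 136.94, 159.86, 180, 180, 180].

INTERFACE

Orientations are given as [roll, pitch, yaw] about the fixed x, y, z axes, in that order (R = Rz(yaw) Ry(pitch) Rx(roll)).
In Python, from bench import r, optics, workorder gives the robot as it stands.
- The arm moves only by the tool handwheel, called after "Call:" by a JSON object that holds its "fn" and its "kwargs", one argument or row to a line. Schema: {"type":"object","properties":{"rows":{"type":"array","items":{"type":"array","prefixItems":[{"type":"array","items":{"type":"number"},"minItems":3,"maxItems":3},{"type":"array","items":{"type":"number"},"minItems":3,"maxItems":3},{"type":"number"}],"minItems":3,"maxItems":3},"minItems":1,"maxItems":8},"grip_force":{"type":"number"},"only":{"type":"string"},"quiet":{"type":"boolean"},"lines":{"type":"string"}},"required":["rows"],"additionalProperties":false}. rows is a list of rows, 1 to 8 of them, each written [[rx, ry, rz], [dx, dy, dz], opening]: a rotation vector rx, ry, rz in parts of the range, where 1.0 means 180 degrees, then dx, dy, dz in normalised numbers (1 is 60 cm), then the finger opening in mm; each row is the pose to reach, as a shift and turn from the pose commanded when the call began, along the tool's axes at that moment; what a row does not reach only later rows make up. A row lasts 1/8 s, in which the tool goes at most 62.5 mm and 10.7 degrees, less where a joint would pass 70% of its speed; a pose out of reach is approached as far as the arm can. The fingers move at their own pace and stop on an object; grip_force is the grip in N (left out, the last holds). Time passes only in rows, so rows that do not move let the fingers close. The tool returns the time, the measured TCP pose, the force, the opening and the grip force at its end. only (a regular expression) keeps the lines of the reply that match it, lines (a string "A,B") keeps lines A to B, and quiet returns only ok. A shift or turn number past 1, either way, is cut back to 1. Input that does not fit is refused with a message, and nothing moves.
- r.sense(): the state, without advancing time (a new reading comes with each control period).
- optics.snapshot(name): name is "scene" or "top" or "wrist"; returns a dict with "pixels" (400x640x3 uint8, blue, green, red), "fx", "fy", "cx", "cy" (pixels), "D" ([k1, k2, p1, p2, k3] as OpenCV has them; the pictures are not rectified), "pose" (4x4, takes a point from camera to world coordinates). Camera axes: x right, y up, looking along -z (the intrinsics and any distortion apply to the point x, -y, -z); pixel columns grow to the right and rows downward; lengths in mm; the calibration is good to about 2 mm. A picture is of the moment at which its call begins. There is no depth.
- workorder.hand_in(): hands the job in; it is judged then, once.
The state is a dict: "time": time; "joint_pos": joint angles; "qd": joint speeds; "joint_efforts": joint torques, N m; "tool_pos": TCP position; "tcp_rot": TCP orientation; "ft_force": force on the tool from outside, world axes, zero at the start; "wrist_torque": the same for the moment, N m; "finger_gap": finger opening in mm; "grip_force": force on a finger pad.
Only numpy, scipy, OpenCV 4.12 (cv2) and the standard library are available. Lean on these libraries where they do the work, as an engineer would, in place of code of your own. Each camera call takes 0.05 s, during which the arm holds its last target. There are 200 camera calls.

## Working session

There is one attempt and no reset: what is moved stays moved. The work goes in short steps, Python scripts to look and compute and a tool call to move; the robot and the scene stay as the last step left them, time stands still between calls to the robot, and variables do not carry over. Pictures are saved under pics/ and viewed, at most 14 in all, crops included, and the job is handed in when it is done.

```bash
mkdir -p pics; ls; python3 - <<'E'
from bench import r, optics
import cv2, numpy as np
s=r.sense(); print(s['tool_pos'],s['tcp_rot'],s['time'])
for n in ("scene","top"):
    d=optics.snapshot(n); cv2.imwrite(f"pics/{n}0.png",d["pixels"])
    print(n,d["fx"],d["fy"],d["cx"],d["cy"],d["D"],np.round(d["pose"],3).tolist())
E
```

```text
pics
[ 136.60882642 -583.66214405  230.2150302 ] [-1.79890983e+02 -8.76162227e-03  1.31662654e+01] 0.0
scene 471.77816417667185 471.77816417667185 324.4516055086927 192.91735801016412 [-0.10924791  0.          0.          0.          0.        ] [[0.772, 0.441, -0.458, -103.27], [-0.636, 0.511, -0.579, -768.672], [-0.022, 0.738, 0.675, 910.558], [0.0, 0.0, 0.0, 1.0]]
top 370.03847707781136 370.03847707781136 313.1522525560208 200.26072534016802 [-0.05631749  0.          0.          0.          0.        ] [[-0.518, 0.759, -0.395, 118.467], [-0.855, -0.463, 0.231, 170.025], [-0.008, 0.458, 0.889, 804.835], [0.0, 0.0, 0.0, 1.0]]
```

View pics/scene0.png

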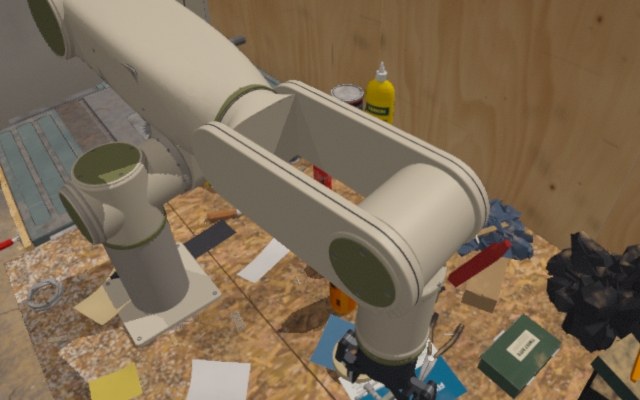

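View pics/top0.png

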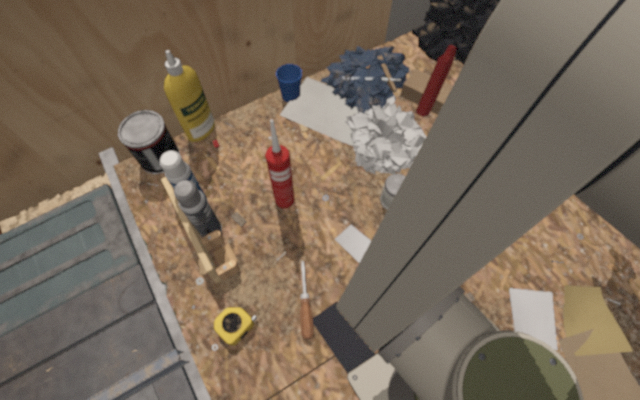

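The top view shows the red cartridge with its foot near (285,203). The rack runs from (165,180) to (235,272), and the empty bay is its lower end near (215,245). I'll enlarge that area.

```bash
python3 - <<'E'
import cv2
im=cv2.imread("pics/top0.png")[135:295,145:345]
cv2.imwrite("pics/c1.png",cv2.resize(im,None,fx=4,fy=4,interpolation=cv2.INTER_CUBIC)[:600])
E
cat > h.py <<'E'
import numpy as np,cv2
from bench import optics,r
def ray(d,uv):
    K=np.array([[d["fx"],0,d["cx"]],[0,d["fy"],d["cy"]],[0,0,1]])
    p=cv2.undistortPoints(np.array([[uv]],float),K,np.array(d["D"]))[0,0]
    P=np.array(d["pose"]); return P[:3,3],P[:3,:3]@np.array([p[0],-p[1],-1])
def pt(d,uv,z=0):
    o,v=ray(d,uv); return o+v*(z-o[2])/v[2]
def proj(d,X):
    P=np.array(d["pose"]); c=(np.atleast_2d(X)-P[:3,3])@P[:3,:3]; c=c*[1,-1,-1]
    K=np.array([[d["fx"],0,d["cx"]],[0,d["fy"],d["cy"]],[0,0,1]])
    return cv2.projectPoints(c,np.zeros(3),np.zeros(3),K,np.array(d["D"]))[0][:,0]
E
```

```text
(no output)
```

View pics/c1.png

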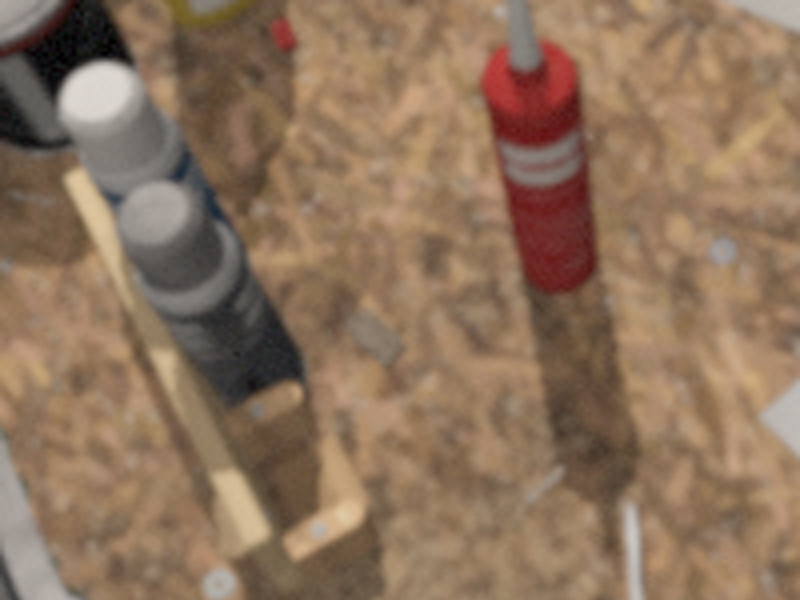

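The enlarged crop (offset 145,135, scale 4) shows:
- **Cartridge:** the foot's lower edge is at about (560,292), with sides at (527,280) and (596,268).
- **Dividers:** the noses beside the empty bay are at about (300,390) and (364,512).
- **Back board:** the top ends are at about (68,178) and (270,535).

```bash
python3 - <<'E'
from h import *
from scipy.optimize import least_squares
d=optics.snapshot("top")
im=d["pixels"]; cv2.imwrite("pics/top1.png",im)
c=lambda u,v:(145+u/4-.375,135+v/4-.375)
for n,uv,z in [("noseA",(300,390),45),("noseB",(364,512),45),("bb near in",(270,535),90),("bb near out",(235,556),90),("bb far out",(66,180),90),("bb far in",(88,168),90),("foot",(560,292),0),("glue?",(0,0),0)]:
    print(n,np.round(pt(d,c(*uv),z),1))
# cartridge: red mask, fit silhouette hull (body)
hsv=cv2.cvtColor(im,cv2.COLOR_BGR2HSV)
m=(((hsv[...,0]<8)|(hsv[...,0]>172))&(hsv[...,1]>150)).astype(np.uint8)
m[:135]=0;m[230:]=0;m[:,:250]=0;m[:,310:]=0
ys,xs=np.nonzero(m);print(xs.min(),xs.max(),ys.min(),ys.max())
a=np.linspace(0,2*np.pi,60)
def sil(x,y):
    P=[proj(d,np.c_[x+24.5*np.cos(a),y+24.5*np.sin(a),0*a+z]) for z in (0,215)]
    h=cv2.convexHull(np.vstack(P).astype(np.float32)); M=np.zeros(im.shape[:2],np.uint8)
    cv2.fillConvexPoly(M,np.round(h*16).astype(np.int32),1,shift=4); return M
hull=np.zeros_like(m);cv2.fillConvexPoly(hull,cv2.convexHull(np.c_[xs,ys].astype(np.int32)),1)
f=pt(d,c(560,292),0)
best=min(((sil(x,y)^hull).sum(),x,y) for x in np.arange(f[0]-20,f[0]+50,1.) for y in np.arange(f[1]-40,f[1]+30,1.))
print(best)
E
```

```text
noseA [496.5 191.2  45. ]
noseB [414.4 191.4  45. ]
bb near in [410.5 235.9  90. ]
bb near out [409.7 255.4  90. ]
bb far out [661.1 251.1  90. ]
bb far in [661.9 237.4  90. ]
foot [495.1  30.    0. ]
glue? [891.  250.6   0. ]
266 293 146 207
(np.uint64(325), np.float64(505.1412011125383), np.float64(22.04448196776673))
```

```bash
cat > fit.py <<'E'
from h import *
from scipy.optimize import minimize
a=np.linspace(0,2*np.pi,60)
def cyl(d,x,y,z0,z1,R=24.5):
    return cv2.convexHull(np.vstack([proj(d,np.c_[x+R*np.cos(a),y+R*np.sin(a),0*a+z]) for z in (z0,z1)]).astype(np.float32))
E
python3 - <<'E'
from fit import *
d=optics.snapshot("top"); im=cv2.resize(d["pixels"],None,fx=4,fy=4,interpolation=cv2.INTER_CUBIC)
def poly(h,col): cv2.polylines(im,[np.round((h*4+1.5)).astype(np.int32)],True,col,1)
for (x,y),col in (((505,22),(0,255,0)),((516,21),(255,255,0))): poly(cyl(d,x,y,0,215),col)
X,Y=535.5,221.5
def box(x0,x1,y0,y1,z):poly(proj(d,[[X+x0,Y+y0,z],[X+x1,Y+y0,z],[X+x1,Y+y1,z],[X+x0,Y+y1,z]]),(255,0,255))
box(-128,128,15,30,90)
for q in(-120,-40,40,120):box(q-8,q+8,-30,15,45)
for q in (0,80): poly(cyl(d,X+q,Y-13,0,202,27),(0,255,255))
cv2.imwrite("pics/c2.png",im[540:1140,580:1380])
E
```

```text
(no output)
```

View pics/c2.png

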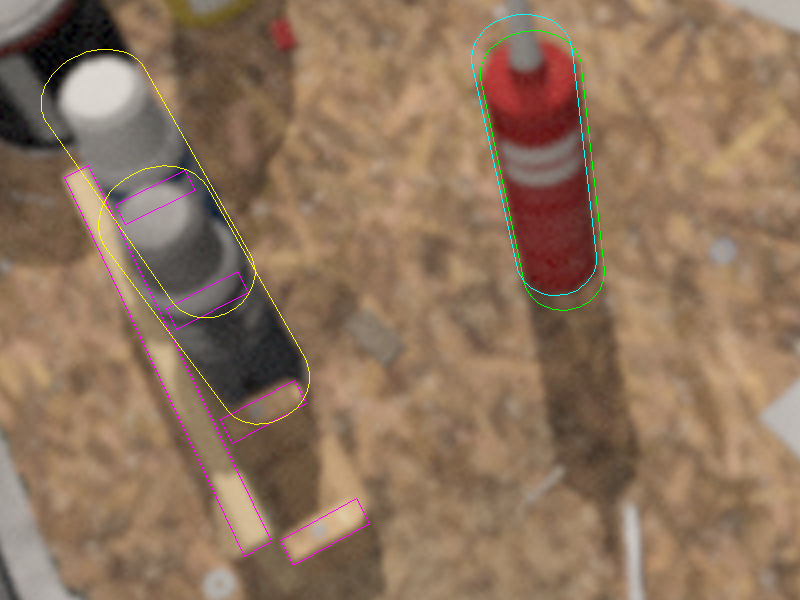

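The overlay matches: rack origin is about (535.5, 221.5) with yaw about 0, so the seat is about (455.5, 211.5). The cartridge foot is about (516, 21), 200 mm in front of the rack as stated. Next I'll roughly locate the bottle and jar, then work out the tool targets.

```bash
cat >> h.py <<'E'
from scipy.spatial.transform import Rotation as Ro
def rot(h,th):  # heading h deg from +y toward -x, lean th deg; tool x forward/up
    h,th=np.radians([h,th]); u=np.array([-np.sin(h),np.cos(h),0]); Z=np.array([0,0,1.])
    z=-np.cos(th)*Z+np.sin(th)*u; x=np.cos(th)*u+np.sin(th)*Z
    return np.c_[x,np.cross(z,x),z],u
def rel(p0,R0,p,R): # rotvec deg, shift in tool axes
    return np.round(np.r_[Ro.from_matrix(R0.T@R).as_rotvec(degrees=True),R0.T@(np.array(p)-p0)],2)
def now():
    s=r.sense(); return np.array(s["tool_pos"]),Ro.from_euler("xyz",s["tcp_rot"],degrees=True).as_matrix()
E
python3 - <<'E'
from h import *
d=optics.snapshot("scene"); t=optics.snapshot("top")
for z in (0,100,200): print(z,pt(d,(342,303),z),pt(t,(392,190),z))
p,R=now(); print(p,R.round(3)); print(r.sense()["joint_pos"])
for flip in (1,-1):
  T,u=rot(27,30); T=T@np.diag([flip,flip,1]); print(rel(p,R,[540,-60,330],T))
im=np.hstack([cv2.resize(d["pixels"][260:400,280:480],None,fx=2,fy=2),cv2.resize(t["pixels"][140:280,340:540],None,fx=2,fy=2)]); cv2.imwrite("pics/c3.png",im)
E
```

```text
0 [ 307.79271813 -301.5608221     0.        ] [ 398.69675959 -221.37294238    0.        ]
100 [ 262.64868962 -352.86026922  100.        ] [ 363.87841347 -172.74206559  100.        ]
200 [ 217.50466111 -404.15971634  200.        ] [ 329.06006736 -124.1111888   200.        ]
[ 136.66602201 -584.02417302  230.90779468] [[ 0.974  0.228 -0.   ]
 [ 0.228 -0.974  0.001]
 [ 0.    -0.001 -1.   ]]
[-8.17259237e+01  7.48831353e+00  8.52892257e+01 -4.02502508e-04
  8.72625044e+01 -4.89383004e+00]
[  27.08   21.2  -101.16  512.11 -418.43  -98.77]
[  19.88  -25.39   74.32  512.11 -418.43  -98.77]
```

View pics/c3.png

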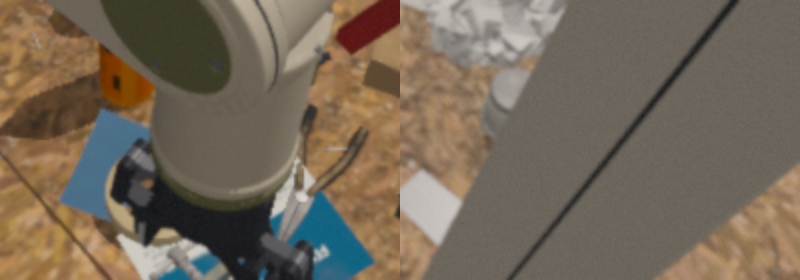

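The orange bottle is at scene (342,313), which puts it near (305,-305). The jar lid is at top (392,188), near (370,-180). I'll go over them at z = 360.

The manual's scale: shifts go in shares of 60 cm and turns go in shares of 180 degrees. Converting my numbers, 525 mm / 600 = 0.875, -129 mm / 600 = -0.215, -101 degrees / 180 = -0.5611.

Call:
{"fn": "handwheel", "kwargs": {
  "rows": [
    [[0,0,0],[0,0,-0.1],20],
    [[0,0,0],[0,0,-0.215],20],
    [[0.15,0.1167,-0.5611],[0.875,-0.7167,-0.215],20],
    [[0.15,0.1167,-0.5611],[0.875,-0.7167,-0.215],20],
    [[0.15,0.1167,-0.5611],[0.875,-0.7167,-0.215],20],
    [[0.15,0.1167,-0.5611],[0.875,-0.7167,-0.215],20],
    [[0.15,0.1167,-0.5611],[0.875,-0.7167,-0.215],20],
    [[0.15,0.1167,-0.5611],[0.875,-0.7167,-0.215],20]
  ],
  "grip_force": 20
}}

```text
time: 1.3
tool_pos: [365.9, -285.2, 357.6]
tcp_rot: [-172.6, -18.4, 74.0]
ft_force: [1.1, -1.0, 0.6]
finger_gap: 20.0
grip_force: 0.0
```

```bash
python3 - <<'E'
from h import *
p,R=now(); T,u=rot(27,30); print(rel(p,R,[550,-46,360],T),r.sense()["joint_pos"])
E
```

```text
[ 10.62   8.49 -39.84 267.18 121.05  71.4 ] [-52.35547355  -0.32257138  82.55999324  11.16002401 114.39549031
 -34.38572576]
```

Converted, 267 mm / 600 = 0.445, 121 mm / 600 = 0.2017, -39.8 degrees / 180 = -0.2211.

Call:
{"fn": "handwheel", "kwargs": {
  "rows": [
    [[0.0589,0.0472,-0.2211],[0.445,0.2017,0.1183],20],
    [[0.0589,0.0472,-0.2211],[0.445,0.2017,0.1183],20],
    [[0.0589,0.0472,-0.2211],[0.445,0.2017,0.1183],20],
    [[0.0589,0.0472,-0.2211],[0.445,0.2017,0.1183],20],
    [[0.0589,0.0472,-0.2211],[0.445,0.2017,0.1183],20],
    [[0.0589,0.0472,-0.2211],[0.445,0.2017,0.1183],20],
    [[0.0589,0.0472,-0.2211],[0.445,0.2017,0.1183],20]
  ]
}}

```text
time: 2.17
tool_pos: [550.1, -49.0, 359.4]
tcp_rot: [-179.9, -30.0, 116.6]
ft_force: [-0.1, 0.4, -1.6]
finger_gap: 20.1
grip_force: 0.0
```

```bash
python3 - <<'E'
from h import *
d=optics.snapshot("scene"); cv2.imwrite("pics/s2.png",d["pixels"])
p,R=now(); T,u=rot(27,30); print(p,rel(p,R,[550,-46,100],T),rel(p,R,[550,-46,11],T),r.sense()["joint_pos"])
E
```

```text
[549.99576682 -49.55484232 359.58419406] [ 1.0000e-01  4.0000e-02 -3.9000e-01 -1.2687e+02  2.0900e+00  2.2649e+02] [ 1.0000e-01  4.0000e-02 -3.9000e-01 -1.7131e+02  2.2500e+00  3.0360e+02] [-22.95523476  17.0176457   66.15657648  21.59438195 118.77999752
 -42.74552218]
```

View pics/s2.png

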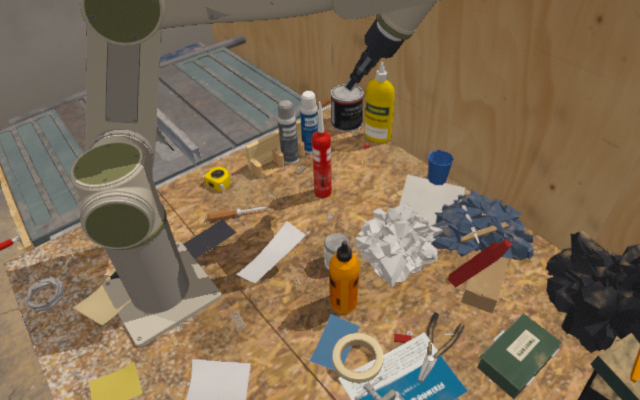

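The scene view is now clear. The cartridge's lower foot edge is at (322,197), the jar's at about (336,268) and the bottle's at about (343,312). I'll cross-check these, along with the crumpled paper near (395,240).

```bash
python3 - <<'E'
from h import *
from fit import cyl
d=optics.snapshot("scene")
for n,uv in [("cart",(322,197)),("jar",(336,270)),("glue",(343,312)),("paper left",(358,240)),("paper far",(400,207)),("paper near",(385,277))]: print(n,pt(d,uv,0).round(1))
im=cv2.resize(d["pixels"],None,fx=4,fy=4,interpolation=cv2.INTER_CUBIC)
X,Y=535.5,221.5
for h in (cyl(d,516,21,0,215),cyl(d,X,Y-13,0,202,27),cyl(d,X+80,Y-13,0,202,27)):cv2.polylines(im,[np.round(h*4+1.5).astype(np.int32)],True,(0,255,0),1)
cv2.imwrite("pics/c4.png",im[340:900,950:1650])
E
```

```text
cart [498.6   4.2   0. ]
jar [ 359.4 -219.9    0. ]
glue [ 293.6 -321.3    0. ]
paper left [ 465.9 -182.6    0. ]
paper far [ 636.2 -168.3    0. ]
paper near [ 434.7 -312.6    0. ]
```

View pics/c4.png

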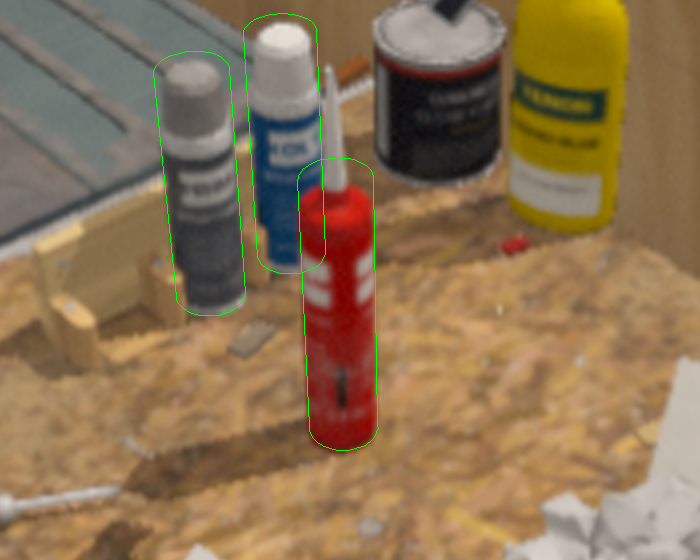

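The model outline fits the cartridge in both views. I'll descend to z of about 40 behind it.

Converted, 275 mm / 600 = 0.4583, 240 mm / 600 = 0.4, -0.4 degrees / 180 = -0.0022.

Call:
{"fn": "handwheel", "kwargs": {
  "rows": [
    [[0,0,0],[-0.045,0,0.08],20],
    [[0,0,0],[-0.09,0.0017,0.16],20],
    [[0,0,0],[-0.135,0.0017,0.24],20],
    [[0,0,0],[-0.18,0.0033,0.32],20],
    [[0,0,-0.0022],[-0.225,0.0033,0.4],20],
    [[0,0,-0.0022],[-0.2583,0.0033,0.4583],20],
    [[0,0,-0.0022],[-0.2583,0.0033,0.4583],20]
  ]
}}

```text
time: 3.15
tool_pos: [547.1, -45.5, 41.0]
tcp_rot: [-179.8, -30.3, 116.8]
ft_force: [0.4, -0.2, -0.8]
finger_gap: 20.1
grip_force: 0.0
```

```bash
python3 - <<'E'
from h import *
p,R=now(); T,u=rot(27,30); c=np.array([516,21,0]); print(p,rel(p,R,c-u*45+[0,0,11],T),rel(p,R,c-u*32+[0,0,11],T))
w=np.array([455.5,140,0]);print(rel(p,R,w-u*32+[0,0,11],T))
E
```

```text
[547.06687309 -45.46469443  40.99223736] [-0.1  -0.28 -0.17  9.35  2.53 40.18] [-0.1  -0.28 -0.17 20.58  2.51 46.73]
[-1.0000e-01 -2.8000e-01 -1.7000e-01  1.3586e+02  2.4000e+00  1.1403e+02]
```

Converted, 40 mm / 600 = 0.0667, 2.5 mm / 600 = 0.0042.

Call:
{"fn": "handwheel", "kwargs": {
  "rows": [
    [[0,0,0],[0.005,0.0017,0.025],20],
    [[0,0,0],[0.01,0.0033,0.05],20],
    [[0,0,0],[0.015,0.0042,0.0667],20],
    [[0,0,0],[0.015,0.0042,0.0667],20]
  ]
}}

```text
time: 3.65
tool_pos: [539.3, -18.4, 13.5]
tcp_rot: [179.9, -30.0, 117.1]
ft_force: [0.1, -0.7, 0.0]
finger_gap: 20.0
grip_force: 0.0
```

```bash
python3 - <<'E'
from h import *
p,R=now(); T,u=rot(27,30); c=np.array([516,21,0])
for k in (32,25,0,-30,-60,-90): print(k,rel(p,R,c-u*k+[0,0,11],T))
w=np.array([455.5,140,0]);print(p,rel(p,R,w-u*32+[0,0,11],T))
E
```

```text
32 [ 0.03 -0.02  0.1  10.6  -2.81  9.06]
25 [ 0.03 -0.02  0.1  16.66 -2.81 12.56]
0 [ 3.000e-02 -2.000e-02  1.000e-01  3.831e+01 -2.780e+00  2.507e+01]
-30 [ 3.000e-02 -2.000e-02  1.000e-01  6.428e+01 -2.740e+00  4.008e+01]
-60 [ 3.000e-02 -2.000e-02  1.000e-01  9.026e+01 -2.710e+00  5.509e+01]
-90 [ 3.0000e-02 -2.0000e-02  1.0000e-01  1.1623e+02 -2.6700e+00  7.0100e+01]
[539.27054357 -18.44341337  13.544828  ] [ 3.0000e-02 -2.0000e-02  1.0000e-01  1.2619e+02 -2.5400e+00  7.5850e+01]
```

Converted, 19.6 mm / 600 = 0.0327, -2.7 mm / 600 = -0.0045.

Call:
{"fn": "handwheel", "kwargs": {
  "rows": [
    [[0,0,0],[-0.0017,-0.0045,0.0033],20],
    [[0,0,0],[0.005,-0.0045,0.0078],20],
    [[0,0,0],[0.0108,-0.0045,0.0112],20],
    [[0,0,0],[0.015,-0.0045,0.0137],20],
    [[0,0,0],[0.0197,-0.0045,0.0162],20],
    [[0,0,0],[0.024,-0.0045,0.0187],20],
    [[0,0,0],[0.0283,-0.0045,0.0212],20],
    [[0,0,0],[0.0327,-0.0045,0.0237],20]
  ]
}}

```text
time: 4.65
tool_pos: [526.7, 0.8, 11.3]
tcp_rot: [179.9, -30.0, 117.1]
ft_force: [-0.8, -1.8, -0.1]
finger_gap: 20.0
grip_force: 1.2
```

```bash
python3 - <<'E'
from h import *
from fit import cyl
p,R=now(); T,u=rot(27,30); c=np.array([516,21,0]); print((c-p)@u,np.cross(u,c-p)[2])
w=np.array([455.5,140,0]);print(p,rel(p,R,w-u*32+[0,0,11],T))
d=optics.snapshot("scene")
im=cv2.resize(d["pixels"],None,fx=4,fy=4,interpolation=cv2.INTER_CUBIC)
for h in (cyl(d,516,21,0,215),):cv2.polylines(im,[np.round(h*4+1.5).astype(np.int32)],True,(0,255,0),1)
cv2.imwrite("pics/c5.png",im[340:900,950:1650])
E
```

```text
22.84603273245306 0.3166505757250082
[526.65401955   0.78779214  11.33994137] [ 1.0000e-01  4.0000e-02  6.0000e-02  1.0756e+02 -1.9000e-01  6.2380e+01]
```

View pics/c5.png

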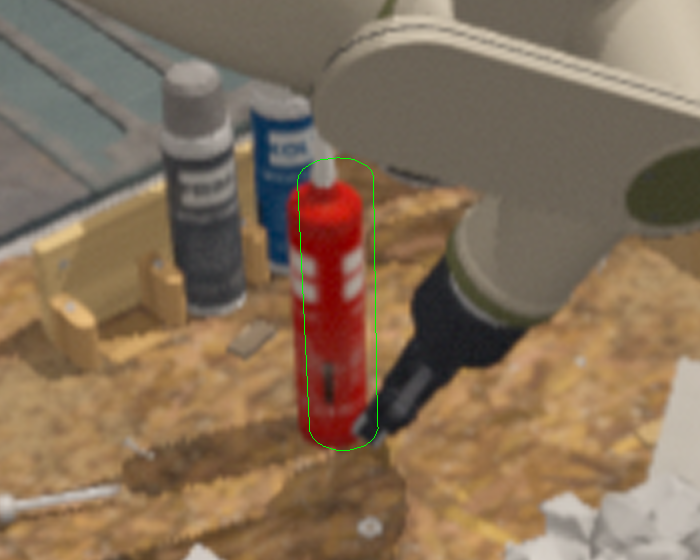

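The cartridge has moved about 9 mm, is upright, and the push force is about 2 N. I'll continue along this heading.

Converted, 34.6 mm / 600 = 0.0577, 2.5 mm / 600 = 0.0042.

Call:
{"fn": "handwheel", "kwargs": {
  "rows": [
    [[0,0,0],[0.0072,0,0.0042],20],
    [[0,0,0],[0.0145,0,0.0083],20],
    [[0,0,0],[0.0217,0,0.0125],20],
    [[0,0,0],[0.0288,0,0.0167],20],
    [[0,0,0],[0.0362,0,0.0208],20],
    [[0,0,0],[0.0433,0,0.025],20],
    [[0,0,0],[0.0505,0,0.0292],20],
    [[0,0,0],[0.0577,0,0.0333],20]
  ]
}}

```text
time: 5.7
tool_pos: [508.3, 36.7, 11.3]
tcp_rot: [179.9, -30.0, 117.1]
ft_force: [0.9, -2.1, -0.2]
finger_gap: 20.1
grip_force: 1.2
```

```bash
cat >> fit.py <<'E'
def track(d,c0):
    # red body width via its edges: fit x,y so that the outline matches the red mask (z 5..185)
    hsv=cv2.cvtColor(d["pixels"],cv2.COLOR_BGR2HSV)
    m=(((hsv[...,0]<8)|(hsv[...,0]>172))&(hsv[...,1]>130)&(hsv[...,2]>50)).astype(np.uint8)
    roi=np.zeros_like(m);cv2.fillConvexPoly(roi,cyl(d,*c0,0,215,45).astype(np.int32),1)
    m=cv2.morphologyEx(m&roi,cv2.MORPH_OPEN,np.ones((3,3),np.uint8)); ys,xs=np.nonzero(m)
    H=np.zeros_like(m);cv2.fillConvexPoly(H,cv2.convexHull(np.c_[xs,ys].astype(np.int32)),1)
    def cost(x,y):
        M=np.zeros_like(m);cv2.fillConvexPoly(M,np.round(cyl(d,x,y,0,200)*16).astype(np.int32),1,shift=4);return int((M^H).sum())
    g=[(cost(x,y),x,y) for x in np.arange(c0[0]-15,c0[0]+16,1.5) for y in np.arange(c0[1]-15,c0[1]+16,1.5)]
    return min(g)
E
python3 - <<'E'
from fit import *
p,R=now(); T,u=rot(27,30); c=p+32*u; print(p,c)
w=np.array([455.5,140,0]);print(rel(p,R,w-u*32+[0,0,11],T))
for n in("scene","top"):
  d=optics.snapshot(n);print(n,track(d,c[:2]));cv2.imwrite("pics/z%s.png"%n,d["pixels"])
E
```

```text
[508.34776984  36.68791628  11.26834365] [493.82007385  65.20012506  11.26834365]
[ 1.000e-01  3.000e-02  6.000e-02  7.267e+01 -1.800e-01  4.222e+01]
scene (86, np.float64(489.320073847528), np.float64(57.70012505820641))Traceback (most recent call last):
  File "<stdin>", line 5, in <module>
  File "fit.py", line 12, in track
    H=np.zeros_like(m);cv2.fillConvexPoly(H,cv2.convexHull(np.c_[xs,ys].astype(np.int32)),1)
                       ~~~~~~~~~~~~~~~~~~^^^^^^^^^^^^^^^^^^^^^^^^^^^^^^^^^^^^^^^^^^^^^^^^^^^
cv2.error: OpenCV(4.12.0) /io/opencv/modules/imgproc/src/drawing.cpp:2404: error: (-215:Assertion failed) points.checkVector(2, CV_32S) >= 0 in function 'fillConvexPoly'
```

Converted, 34.6 mm / 600 = 0.0577, 7.5 mm / 600 = 0.0125.

Call:
{"fn": "handwheel", "kwargs": {
  "rows": [
    [[0,0,0],[0.0072,0,0.0042],20],
    [[0,0,0],[0.0145,0,0.0083],20],
    [[0,0,0],[0.0217,0,0.0125],20],
    [[0,0,0],[0.0288,0,0.0167],20],
    [[0,0,0],[0.0362,0,0.0208],20],
    [[0,0,0],[0.0433,0,0.025],20],
    [[0,0,0],[0.0505,0,0.0292],20],
    [[0,0,0],[0.0577,0,0.0333],20]
  ]
}}

```text
time: 6.8
tool_pos: [490.2, 72.3, 11.2]
tcp_rot: [179.9, -30.0, 117.1]
ft_force: [1.9, -3.0, 0.9]
finger_gap: 19.9
grip_force: 1.3
```

Call:
{"fn": "handwheel", "kwargs": {
  "rows": [
    [[0,0,0],[0.0072,0,0.0042],20],
    [[0,0,0],[0.0145,0,0.0083],20],
    [[0,0,0],[0.0217,0,0.0125],20],
    [[0,0,0],[0.0288,0,0.0167],20],
    [[0,0,0],[0.0362,0,0.0208],20],
    [[0,0,0],[0.0433,0,0.025],20],
    [[0,0,0],[0.0492,0,0.0283],20],
    [[0,0,0],[0.0533,0,0.0308],20]
  ]
}}

```text
time: 7.8
tool_pos: [473.4, 105.2, 11.2]
tcp_rot: [179.9, -30.0, 117.1]
ft_force: [1.1, -3.3, 2.1]
finger_gap: 20.1
grip_force: 1.3
```

```bash
python3 - <<'E'
from fit import *
p,R=now(); T,u=rot(27,30); c=p+32*u; print(p,c)
d=optics.snapshot("scene");print(track(d,c[:2]))
im=cv2.resize(d["pixels"],None,fx=4,fy=4,interpolation=cv2.INTER_CUBIC)
cv2.polylines(im,[np.round(cyl(d,*c[:2],0,215)*4+1.5).astype(np.int32)],True,(0,255,0),1)
cv2.imwrite("pics/c6.png",im[290:850,850:1550])
T0,_=rot(0,30); print(rel(p,R,p-u*25,R)); print(rel(p,R,c*[1,1,0]+[0,-55,11],T0))
E
```

```text
[473.42053442 105.1978558   11.16792364] [458.89283842 133.71006457  11.16792364]
(79, np.float64(458.89283842434486), np.float64(132.21006457122277))
[  0.     0.     0.   -21.66  -0.   -12.49]
[-13.4   -0.    23.45 -14.79 -24.97  -8.39]
```

View pics/c6.png

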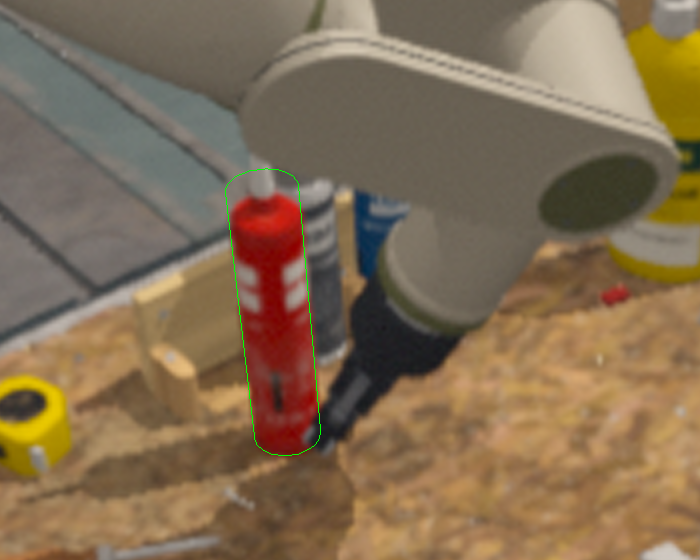

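The cartridge stands at about (459, 133), upright and matching the outline. I'll back off, turn to heading 3°, and push the rest into the bay.

Converted, -30 mm / 600 = -0.05, -22 mm / 600 = -0.0367, 20.8 degrees / 180 = 0.1156.

Call:
{"fn": "handwheel", "kwargs": {
  "rows": [
    [[0,0,0],[-0.0167,0,-0.01],20],
    [[0,0,0],[-0.0367,0,-0.0208],20],
    [[0,0,0],[-0.05,0,-0.0283],20],
    [[-0.0333,0,0.0583],[-0.0367,-0.0367,-0.0208],20],
    [[-0.0661,0,0.1156],[-0.025,-0.0367,-0.0142],20],
    [[-0.0661,0,0.1156],[-0.025,-0.0367,-0.0142],20],
    [[-0.0661,0,0.1156],[-0.025,-0.0367,-0.0142],20]
  ]
}}

```text
time: 8.72
tool_pos: [462.4, 79.0, 11.5]
tcp_rot: [179.9, -30.0, 93.2]
ft_force: [0.6, 0.0, -0.1]
finger_gap: 19.9
grip_force: 0.0
```

```bash
python3 - <<'E'
from fit import *
p,R=now(); T,u=rot(3,30); d=optics.snapshot("scene")
c=np.array([459.2,133.5,0]);print(p,track(d,c[:2]),rel(p,R,c-u*32+[0,0,11],T),rel(p,R,np.array([455.5,211.5,0])-u*32+[0,0,11],T))
E
```

```text
[462.37231358  79.00374294  11.463679  ] (492, np.float64(460.7), np.float64(135.0)) [ 1.000e-02  3.000e-02  1.900e-01  1.934e+01 -2.500e-01  1.169e+01] [1.000e-02 3.000e-02 1.900e-01 8.698e+01 3.600e-01 5.069e+01]
```

Converted, 37 mm / 600 = 0.0617, 32.6 mm / 600 = 0.0543.

Call:
{"fn": "handwheel", "kwargs": {
  "rows": [
    [[0,0,0],[0.0117,0,0.0067],20],
    [[0,0,0],[0.02,0,0.0117],20],
    [[0,0,0],[0.0267,0,0.0155],20],
    [[0,0,0],[0.0333,0,0.0193],20],
    [[0,0,0],[0.04,0,0.0232],20],
    [[0,0,0],[0.0472,0,0.0273],20],
    [[0,0,0],[0.0543,0,0.0315],20],
    [[0,0,0],[0.0617,0,0.0357],20]
  ]
}}

```text
time: 9.78
tool_pos: [459.5, 122.6, 10.9]
tcp_rot: [180.0, -30.0, 93.0]
ft_force: [0.5, -2.3, -1.3]
finger_gap: 19.8
grip_force: 1.0
```

Call:
{"fn": "handwheel", "kwargs": {
  "rows": [
    [[0,0,0],[0.0072,0,0.0042],20],
    [[0,0,0],[0.0145,0,0.0083],20],
    [[0,0,0],[0.0217,0,0.0125],20],
    [[0,0,0],[0.0288,0,0.0167],20]
  ]
}}

```text
time: 10.28
tool_pos: [458.4, 142.6, 10.9]
tcp_rot: [180.0, -30.0, 93.1]
ft_force: [0.2, -2.5, -0.3]
finger_gap: 19.8
grip_force: 1.1
```

```bash
python3 - <<'E'
from fit import *
p,R=now(); T,u=rot(3,30); c=p+32*u
print(p,c,rel(p,R,np.array([455.5,211.5,0])-u*32+[0,0,11],T))
for n in("scene","top"):
  d=optics.snapshot(n)
  im=cv2.resize(d["pixels"],None,fx=3,fy=3,interpolation=cv2.INTER_CUBIC)
  h=cyl(d,*c[:2],0,200);q=(h[:,0].mean(0)*3).astype(int)
  cv2.polylines(im,[np.round(h*3+1).astype(np.int32)],True,(0,255,0),1)
  a0,b0=max(q[1]-250,0),max(q[0]-200,0);globals()[n]=cv2.resize(im[a0:a0+500,b0:b0+400],(400,500))
cv2.imwrite("pics/c7.png",np.hstack([scene,top]))
E
```

```text
[458.390456   142.5976818   10.91851108] [456.7157054  174.55382691  10.91851108] [-1.000e-02 -1.000e-02  5.000e-02  3.205e+01  7.500e-01  1.841e+01]
```

View pics/c7.png

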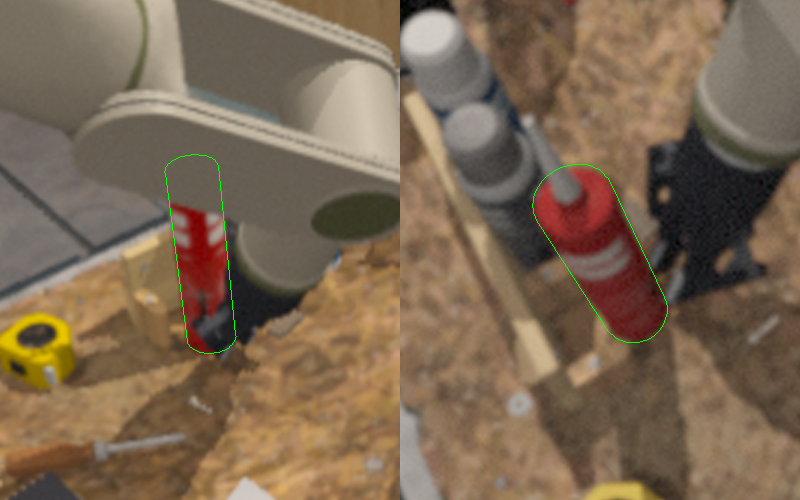

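The outline sits on the cartridge in both views, at the bay mouth and on the bay's middle line. About 37 mm remain.

Converted, 28.5 mm / 600 = 0.0475, 26.8 mm / 600 = 0.0447.

Call:
{"fn": "handwheel", "kwargs": {
  "rows": [
    [[0,0,0],[0.0072,0,0.0042],20],
    [[0,0,0],[0.0145,0.0005,0.0083],20],
    [[0,0,0],[0.0217,0.001,0.0125],20],
    [[0,0,0],[0.0288,0.0012,0.0167],20],
    [[0,0,0],[0.0347,0.0012,0.02],20],
    [[0,0,0],[0.0403,0.0012,0.0233],20],
    [[0,0,0],[0.0447,0.0012,0.0258],20],
    [[0,0,0],[0.0475,0.0012,0.0275],20]
  ]
}}

```text
time: 11.38
tool_pos: [457.4, 175.3, 10.9]
tcp_rot: [180.0, -30.0, 93.1]
ft_force: [0.0, -2.9, 0.1]
finger_gap: 20.2
grip_force: 1.2
```

Call:
{"fn": "handwheel", "kwargs": {
  "rows": [
    [[0,0,0],[0.0015,0,0.0008],20],
    [[0,0,0],[0.0028,0,0.0017],20]
  ]
}}

```text
time: 11.62
tool_pos: [457.4, 177.1, 10.9]
tcp_rot: [180.0, -30.0, 93.1]
ft_force: [-0.8, -2.4, 0.1]
finger_gap: 20.1
grip_force: 1.2
```

Converted, 0.9 mm / 600 = 0.0015, 0.5 mm / 600 = 0.0008.

Call:
{"fn": "handwheel", "kwargs": {
  "rows": [
    [[0,0,0],[0.0015,0,0.0008],20]
  ],
  "only": "tool_pos|force"
}}

```text
tool_pos: [457.3, 178.2, 10.9]
ft_force: [-0.0, -2.8, -0.4]
grip_force: 1.2
```

Call:
{"fn": "handwheel", "kwargs": {
  "rows": [
    [[0,0,0],[0.001,0,0.0006],20]
  ],
  "only": "tool_pos|force"
}}

```text
tool_pos: [457.2, 178.9, 10.9]
ft_force: [0.4, -2.0, -0.1]
grip_force: 1.2
```

```bash
python3 - <<'E'
from fit import *
p,R=now(); T,u=rot(3,30); c=p+32*u; print(p,c)
d=optics.snapshot("top")
for dy in (0,-2,-4,-6): print(dy,proj(d,[[c[0],c[1]+dy,0]]))
im=cv2.resize(d["pixels"],None,fx=5,fy=5,interpolation=cv2.INTER_CUBIC)
h=cyl(d,*c[:2],0,200);q=(h[:,0].mean(0)*5).astype(int)
cv2.polylines(im,[np.round(h*5+2).astype(np.int32)],True,(0,255,0),1)
cv2.imwrite("pics/c8.png",im[q[1]-290:q[1]+290,max(q[0]-300,0):q[0]+300])
E
```

```text
[457.21785484 178.87857712  10.91339185] [455.54310424 210.83472224  10.91339185]
0 [[223.93615403 258.04537553]]
-2 [[224.72856906 257.61164123]]
-4 [[225.52030036 257.17827486]]
-6 [[226.3113471  256.74527689]]
```

View pics/c8.png

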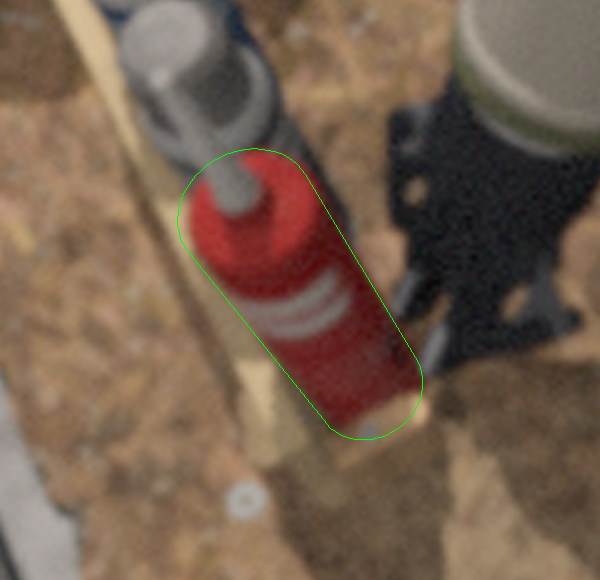

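It's in the bay, and the outline agrees. I'll creep forward until the force shows the back board.

Converted, 0.6 mm / 600 = 0.001, 0.35 mm / 600 = 0.0006.

Call:
{"fn": "handwheel", "kwargs": {
  "rows": [
    [[0,0,0],[0.001,0,0.0006],20]
  ],
  "only": "tool_pos|force"
}}

```text
tool_pos: [457.2, 179.5, 10.9]
ft_force: [0.7, -3.1, 0.3]
grip_force: 1.2
```

Call:
{"fn": "handwheel", "kwargs": {
  "rows": [
    [[0,0,0],[0.001,0,0.0006],20]
  ],
  "only": "tool_pos|force"
}}

```text
tool_pos: [457.2, 180.3, 10.9]
ft_force: [-0.4, -2.7, 0.2]
grip_force: 1.2
```

Converted, 0.5 mm / 600 = 0.0008, 0.3 mm / 600 = 0.0005.

Call:
{"fn": "handwheel", "kwargs": {
  "rows": [
    [[0,0,0],[0.0008,0,0.0005],20]
  ],
  "only": "tool_pos|force"
}}

```text
tool_pos: [457.1, 180.8, 10.9]
ft_force: [-0.3, -3.0, -0.0]
grip_force: 1.8
```

Converted, 0.4 mm / 600 = 0.0007, 0.25 mm / 600 = 0.0004.

Call:
{"fn": "handwheel", "kwargs": {
  "rows": [
    [[0,0,0],[0.0007,0,0.0004],20]
  ],
  "only": "tool_pos|force"
}}

```text
tool_pos: [457.2, 181.0, 10.8]
ft_force: [-0.9, -6.6, 0.9]
grip_force: 3.1
```

The force has risen to 6.6 N and motion has stalled, so it is against the back board. I'll back away.

Converted, -65 mm / 600 = -0.1083, -40 mm / 600 = -0.0667.

Call:
{"fn": "handwheel", "kwargs": {
  "rows": [
    [[0,0,0],[-0.0033,0,-0.002],20],
    [[0,0,0],[-0.0133,0,-0.0077],20],
    [[0,0,0],[-0.0333,0,-0.0192],20],
    [[0,0,0],[-0.0667,0,-0.0383],20],
    [[0,0,0],[-0.1083,0,-0.0625],20],
    [[0,0,0],[-0.1083,0,-0.0625],20],
    [[0,0,0],[-0.1083,0,-0.0625],20]
  ]
}}

```text
time: 13.3
tool_pos: [461.0, 106.2, 10.8]
tcp_rot: [180.0, -30.0, 93.0]
ft_force: [-0.4, 0.0, 0.0]
finger_gap: 19.8
grip_force: 0.0
```

```bash
python3 - <<'E'
from fit import *
o=[]
for n in ("scene","top"):
  d=optics.snapshot(n);im=cv2.resize(d["pixels"],None,fx=4,fy=4,interpolation=cv2.INTER_CUBIC)
  h=cyl(d,455.3,212.5,0,200);q=(h[:,0].mean(0)*4).astype(int)
  cv2.polylines(im,[np.round(h*4+1.5).astype(np.int32)],True,(0,255,0),1)
  a0,b0=max(q[1]-250,0),max(q[0]-200,0);o.append(im[a0:a0+500,b0:b0+400])
cv2.imwrite("pics/c9.png",np.hstack(o))
E
```

```text
(no output)
```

View pics/c9.png

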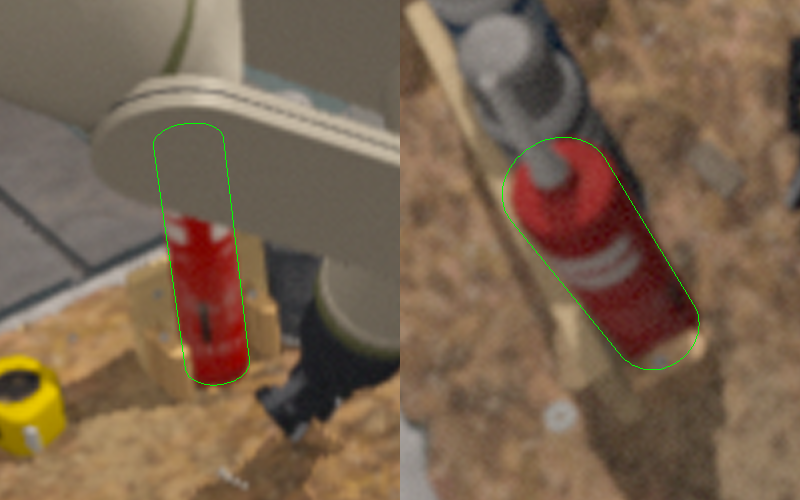

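The cartridge stands upright in the bay between the dividers and against the back board, and the hand is clear.

```bash
python3 -c "
from bench import workorder
print(workorder.hand_in())"
```

```text
the job is handed in; nothing more can be done
None
```

The cartridge is standing upright in the empty bay against the back board, with the hand clear of it. I handed the job in at about 13 s of the 53 s limit; the hand-in printed no verdict.

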